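Show the coil module to the inspection camera

ROBOT

A 6-joint arm with a two-finger parallel gripper is mounted at the origin on the work surface. World frame = base frame: x ahead of the robot, y to its left, z up, the work surface at z = 0. Lengths are in m, angles in degrees, forces in N, time in s.
With the tool pointing down it reaches from about 0.35 to 0.875 m from the base axis. Payload 4.2 kg.
Tool frame: the origin (TCP) lies at the very end of the fingers, on their centre line; the grasp point (between the pads) lies 19 mm behind it (r.grip_point_offset is the distance from the TCP to the grasp point, in m); z points along the fingers, y is the line along which they close (so a half turn about z gives the same grasp; the last joint's range is limited). The gripper opens to 87 mm and grips with 3 to 60 N. Pads are 19 mm wide; open, the fingers measure 117 mm over their backs; the gripper's body (75 mm by 190 mm) begins 51 mm behind the grasp point.
Start: joints at [-52.334, 22.042, 0.453, 0, -68.411, -14.817], TCP at [0.243, -0.576, 0.223] pointing down, gripper open.
Joint ranges: [-179.83, 179.83], [-69.29, 118.12], [-61.27, 80.66], [-181.25, 117.63], [-171.15, -9.14], [-177.46, 177.46]. Speed limits (degrees/s): [159.86, 159.86, 180, 180, 180, 180].

INTERFACE

Orientations are given as a 3x3 rotation matrix whose columns are the frame's x, y, z axes.
In Python, from station import r, cams gives the robot as it stands. The module is installed in compiled form; this text tells all that it offers.
- The arm moves only by the shell command python3 -m handwheel 'ROWS'. ROWS is JSON, a list that holds one entry, the list of rows, each a list of 7 numbers: the turn, a rotation vector about the tool's x, y, z in units of 6 degrees (1.0 is 6 degrees), then the shift along the tool's x, y, z in m, then the finger opening in m, from 0 to 0.087. In form: [[[ax, ay, az, x, y, z, jaw], ...]]. A call has 1 to 12 rows; each row shifts and turns the commanded pose from where the row before left it, along the tool's axes as they then stand; what a row does not reach is not made up. A row lasts 1/10 s, in which the tool goes at most 50 mm and 8.59 degrees, less where a joint would pass 70% of its speed; a pose out of reach is approached as far as the arm can. A call with a gripper value outside its range is refused whole. The fingers move at their own pace and stop on an object; the grip force is fixed at half the most. Time passes only in rows, so rows that do not move let the fingers close. It gives the time, the measured TCP pose, the force, the opening and the grip force at its end, in the units of the state.
- r.sense(): the state, without advancing time (a new reading comes with each control period).
- cams.capture(name): name is "scene" or "top" or "wrist"; returns the picture (400x640x3 uint8, red, green, blue); there is no depth.
- cams.get_calibration(name): a dict with "camera_matrix" (3x3 intrinsics, pixels), "k1" (the pictures are not rectified: a ray, as slopes to the right and down, at radius r is drawn at 1 + k1 r^2 times it, then the intrinsics apply), "rvec" (rotation vector, rad) and "tvec" (3), from world to camera coordinates, as OpenCV has them; the wrist camera has in their place "T_tool_cam" (4x4, takes a point from camera to tool coordinates, whose origin is the TCP and whose axes are the flange's). Camera axes: x right, y down, z forward; pixel columns grow to the right and rows downward; lengths in m; the calibration is good to about 2 mm. A picture is of the moment at which its call begins: read the wrist's pose just before it. get_calibration takes no time and is no camera call.
- r.finish_job(): hands the job in; it is judged then, once.
The state is a dict: "time_s": time; "joints": joint angles; "joint_velocities": joint speeds; "effort": joint torques, N m; "tcp_pos": TCP position; "ee_rot": TCP orientation; "wrist_force": force on the tool from outside, world axes, zero at the start; "moment": the same for the moment, N m; "gripper_width": opening from 0.0 (shut) to 1.0 (fully open); "gripper_force": force on a finger pad.
Only numpy, scipy, OpenCV 4.12 (cv2) and the standard library are available. Lean on these libraries where they do the work, as an engineer would, in place of code of your own. Each camera call takes 0.05 s, during which the arm holds its last target. There are 200 camera calls.

TASK

Of the three upright plug-in modules on the circuit board, draw out the one carrying the round coil and hold it up in front of the inspection camera: coil centred on the lens axis 120 mm from the lens, coil side squarely facing the lens (leaning back as the lens looks down), black handle bar uppermost and level from side to side. Finish while still holding it there, steady, in the gripper; leave the other two modules in their sockets and do not touch the camera, the solder reel or the jar.

Things in the scene. Friction and masses are not known exactly. Their poses are not given: they have to be found in the camera images.
- carrier: green circuit board 115 x 235 mm, fixed on four black posts; origin at table level under its centre, z up; board top at 34 mm, post caps to 46 mm. Three black sockets at its own y = -68, 0, +68 mm, x = 0, walls 14 mm above the board. A module stands loosely in each (14 mm deep, 1.2 mm play), in any order; pull it straight up
- module_coil: module to show: upright green card 50 mm wide (y), 3 thick (x), 80 tall, 60 to 110 g, with a round coil (26 mm diameter) on its +x face, the face turned roughly away from the robot at the start. Origin: centre of the foot's underside, 34 mm above the table; z up. Foot 8 x 44 mm, 18 tall. Grip the black handle bar at the top: 14 mm thick (x), 44 wide (y), z 62 to 80 mm
- module_coil_face (a point): centre of the coil's outer face on module_coil: 12 mm in +x and 36 mm up from the module's origin; axes as the module's
- module_can: neighbouring module of the same make and size with a flat rectangular metal can (24 x 34 mm) instead of the coil; stays in its socket. Origin under its foot
- module_fins: neighbouring module of the same make and size with a finned heat sink (26 x 36 mm) instead of the coil; stays in its socket. Origin under its foot
- camera_stand: stand of the inspection camera, fixed: base plate 120 x 110 mm, upright 300 mm tall; origin on the table vertically below the head's hinge; the camera looks toward the stand's own -x side
- camera_head: camera: aluminium block 50 x 42 x 42 mm with black round lens barrel, 32 mm diameter; origin on its tilt hinge 270 mm above the table. The lens looks along its own -x, 14 to 34 degrees downward (differs each time; stays as found); y level, z upward. A correctly shown module has its x, y and z axes parallel to the head's and pointing the same way
- camera_lens (a point): centre of the camera's front lens, 60 mm from the head's origin along the lens axis; axes as the head's
- camera_focus (a point): the point in the air on the lens axis 120 mm in front of the lens where the centre of the coil's outer face belongs; axes as the head's
- solder_reel: reel of solder standing on end, 60 mm diameter, 56 mm tall, origin under its centre; leave alone
- flux_jar: small closed jar, 42 mm diameter, 45 mm tall, origin under its centre; leave alone
Things that resemble listed ones, but are neither listed nor needed, are in the scene too. What is shaped like the module_fins but purple is not meant. What is shaped like the module_coil but blue is not meant.

How it is judged (in metres and radians):
On the way:
1. the coil module is held clear above its socket (z of module_coil in the frame of carrier above 0.055 m and contact force between module_coil and the fingers above 1 N and contact force between module_coil and carrier below 0.1 N), for 0.2 s.
At the end, for the whole second after the job is handed in: The fingers alone hold the coil module, still for 1 s: coil face centre within 15 mm of the point 120 mm before the lens, coil side facing the lens and side-to-side axis level within 10 degrees, handle up; other modules within 8 mm, reel and jar within 20 mm of their start places (distance between module_coil_face and camera_focus below 0.015 m and angle between the x axis of module_coil and the x axis of camera_head, either way round below 0.175 rad and angle between the y axis of module_coil and the y axis of camera_head, either way round below 0.175 rad and x of camera_lens in the frame of module_coil above 0.08 m and angle between module_coil's own z axis and vertical below 1 rad and height (world z) of module_coil above 0.08 m and contact force between module_coil and the fingers above 1 N and contact force between module_coil and carrier below 0.1 N and contact force between module_coil and camera_stand below 0.1 N and linear speed of module_coil below 0.02 m/s and angular speed of module_coil below 0.2 rad/s and distance of each of module_can, module_fins from where it was at the start of the episode below 0.008 m and angle between each of module_can, module_fins's own z axis and vertical below 0.15 rad and distance of each of solder_reel, flux_jar from where it was at the start of the episode below 0.02 m); the arm keeps its last pose, push and grip.
It fails at once if the camera or its stand is touched (contact force between camera_stand and anything else above 0.5 N).
It fails at once if a neighbouring module is pulled up, tipped or shoved (distance of module_can from where it was at the start of the episode above 0.01 m or angle between module_can's own z axis and vertical above 0.25 rad).
It fails at once if a neighbouring module is pulled up, tipped or shoved (distance of module_fins from where it was at the start of the episode above 0.01 m or angle between module_fins's own z axis and vertical above 0.25 rad).
It fails at once if the solder reel or the jar is touched by the robot or the module, or knocked (contact force between any of solder_reel, flux_jar and the arm above 0.5 N or contact force between any of solder_reel, flux_jar and the fingers above 0.5 N or contact force between any of solder_reel, flux_jar and module_coil above 0.5 N or distance of any of solder_reel, flux_jar from where it was at the start of the episode above 0.02 m).
It also fails if it takes over 32 s, if anything falls off the work surface, if the arm or the gripper's body presses on something with over 40 N, if the wrist force passes 120 N, or if a joint passes its speed limit or range.

## Working session

There is one attempt and no reset: what is moved stays moved. The work goes in short steps, Python scripts to look and compute and a shell command to move; the robot and the scene stay as the last step left them, time stands still between calls to the robot, and variables do not carry over. Pictures are saved under pics/ and viewed, at most 10 in all, crops included, and the job is handed in when it is done.

```bash
mkdir -p pics
cat > h.py <<'E'
import numpy as np, cv2
from station import r, cams
def K(n):
    c=cams.get_calibration(n); return c,np.array(c["camera_matrix"]),float(c["k1"])
def pose(n,s=None):
    c,_,_=K(n)
    if n=="wrist":
        T=np.eye(4);T[:3,:3]=np.array(s["ee_rot"]);T[:3,3]=s["tcp_pos"]
        M=T@np.array(c["T_tool_cam"]); return M[:3,:3],M[:3,3]
    R=cv2.Rodrigues(np.array(c["rvec"],float))[0]; return R.T,-R.T@np.array(c["tvec"],float).ravel()
def ray(n,uv,s=None):
    c,k,k1=K(n); x=np.linalg.solve(k,[uv[0],uv[1],1.])[:2]; rd=np.hypot(*x); q=rd
    for _ in range(30): q=rd/(1+k1*q*q)
    x=x*(q/rd if rd>0 else 1)
    R,o=pose(n,s); d=R@np.array([x[0],x[1],1.]); return o,d/np.linalg.norm(d)
def onz(n,uv,z,s=None):
    o,d=ray(n,uv,s); return o+d*(z-o[2])/d[2]
def tri(*rs):
    A=sum(np.eye(3)-np.outer(d,d) for o,d in rs); b=sum((np.eye(3)-np.outer(d,d))@o for o,d in rs)
    p=np.linalg.solve(A,b); return p,[float(np.linalg.norm(np.cross(p-o,d))) for o,d in rs]
def proj(n,P,s=None):
    c,k,k1=K(n);R,o=pose(n,s);p=R.T@(np.array(P)-o);x=p[:2]/p[2];x=x*(1+k1*(x@x));return (k@[x[0],x[1],1])[:2]
E
python3 - <<'E'
from h import *
np.set_printoptions(precision=4,suppress=True)
for n in("scene","top"):
    cv2.imwrite(f"pics/{n}0.png",cams.capture(n)[:,:,::-1]); R,o=pose(n); print(n,o,R[:,2],K(n)[1][0,0],K(n)[2])
print(r.sense()); print(cams.get_calibration("wrist"), r.grip_point_offset)
E
```

```text
scene [1.3023 0.0203 0.6806] [-0.8172 -0.067  -0.5724] 366.9123759066213 -0.010129809513180665
top [ 0.3536 -0.0337  1.2445] [ 0.1968  0.0048 -0.9804] 457.21129162650476 -0.13134218542632087
{'time_s': 0.1, 'joints': array([-52.3344,  22.0859,   0.3846,  -0.0253, -68.4131, -14.8184]), 'joint_velocities': array([ 0.0273, -0.05  ,  0.1826,  0.0973,  0.0426,  0.0073]), 'effort': array([ -0.0004, -39.169 ,  18.7934,   4.232 ,   0.0135,  -0.0001]), 'tcp_pos': array([ 0.2425, -0.5754,  0.2216]), 'ee_rot': array([[-0.9216, -0.3881, -0.0009],
       [-0.3881,  0.9216,  0.0018],
       [ 0.0001,  0.002 , -1.    ]]), 'wrist_force': array([-0.2557, -0.64  , -0.4184]), 'moment': array([0.0291, 0.055 , 0.0766]), 'gripper_force': 0.0, 'gripper_width': 1.0021968757974193}
{'camera_matrix': array([[277.8057,   0.    , 320.2055],
       [  0.    , 277.8057, 199.981 ],
       [  0.    ,   0.    ,   1.    ]]), 'k1': -0.02111932144608546, 'T_tool_cam': array([[-0.0007, -0.9677, -0.2519,  0.0683],
       [ 1.    , -0.0007,  0.0001,  0.0003],
       [-0.0002, -0.2519,  0.9677, -0.1617],
       [ 0.    ,  0.    ,  0.    ,  1.    ]])} 0.0187
```

View pics/scene0.png

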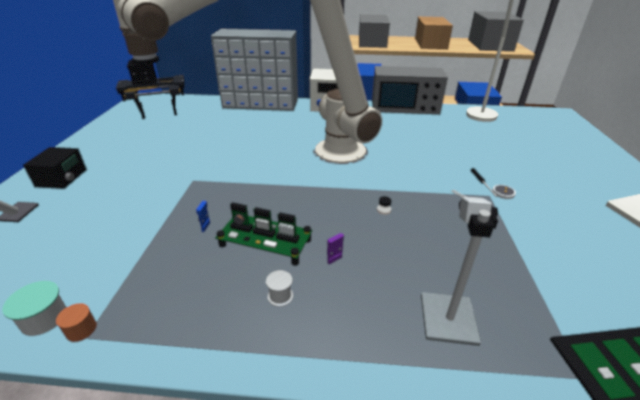

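View pics/top0.png

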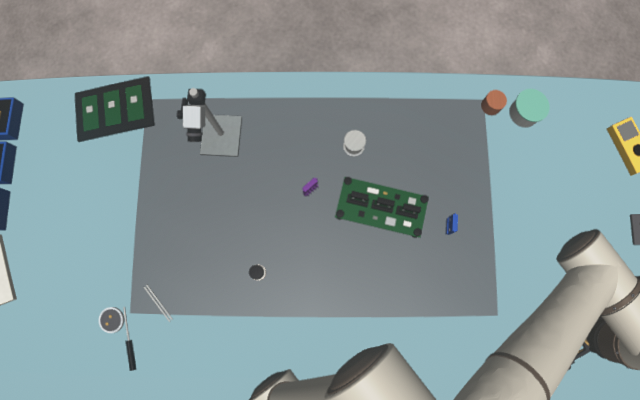

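Run:
```python
from h import *
a=cv2.imread("pics/scene0.png");b=cv2.imread("pics/top0.png")
f=lambda im,x,y,w,h:cv2.resize(im[y:y+h,x:x+w],(400,300),interpolation=cv2.INTER_CUBIC)
cv2.imwrite("pics/c1.png",np.vstack([np.hstack([f(a,210,190,112,84),f(a,410,180,112,84)]),np.hstack([f(b,330,165,112,84),f(b,150,75,112,84)])]))
```

```text
(no output)
```

View pics/c1.png

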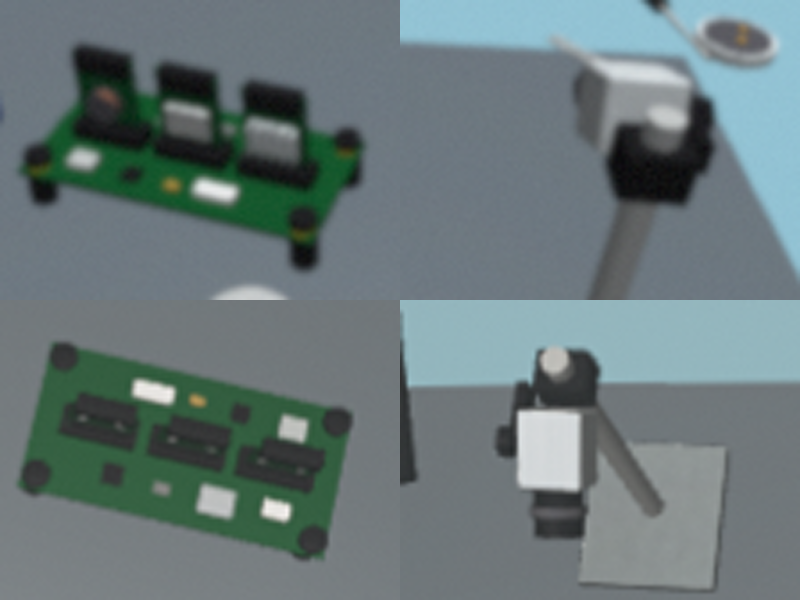

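Run:
```python
from h import *
np.set_printoptions(precision=4,suppress=True)
A=lambda x,y:(210+x/3.571,190+y/3.571)      # scene board crop
B=lambda x,y:(410+(x-400)/3.571,180+y/3.571) # scene cam
C=lambda x,y:(330+x/3.571,165+(y-300)/3.571)
D=lambda x,y:(150+(x-400)/3.571,75+(y-300)/3.571)
caps=[onz("top",C(*p),.046) for p in((64,356),(337,421),(312,541),(36,475))]; print(np.array(caps),np.mean(caps,0))
yv=(caps[0]-caps[1]+caps[3]-caps[2])/2; print("yaw",np.degrees(np.arctan2(-yv[0],yv[1])))
for p in((100,425),(190,442),(281,463)): print("mod",onz("top",C(*p),.114))
bs=[onz("top",D(*p),.005) for p in((590,443),(727,450),(714,590),(580,583))];print("base",np.array(bs),np.mean(bs,0))
e=bs[0]-bs[3]+bs[1]-bs[2]; print("standyaw",np.degrees(np.arctan2(e[1],e[0])))
print("post foot",onz("top",D(655,510),.005),"post top",onz("top",D(555,360),.3))
print("block top",[onz("top",D(*p),.28) for p in((518,410),(580,408),(578,490),(516,486))])
print("lens tip",onz("top",D(558,528),.24))
print("reel",onz("top",(355,139),.056),"jar",onz("top",(257,272),.045),"blue",onz("top",(453,219),.08))
print("post top scn/top",tri(ray("scene",B(668,112)),ray("top",D(555,358))))
```

```text
[[ 0.6312 -0.0972  0.046 ]
 [ 0.5819 -0.3024  0.046 ]
 [ 0.4914 -0.2802  0.046 ]
 [ 0.5405 -0.0758  0.046 ]] [ 0.5612 -0.1889  0.046 ]
yaw -13.513184439632028
mod [ 0.5656 -0.1186  0.114 ]
mod [ 0.5536 -0.182   0.114 ]
mod [ 0.5387 -0.2461  0.114 ]
base [[0.8359 0.3189 0.005 ]
 [0.8288 0.2057 0.005 ]
 [0.7111 0.2109 0.005 ]
 [0.7172 0.3194 0.005 ]] [0.7732 0.2637 0.005 ]
standyaw -1.3688251347720786
post foot [0.778  0.2619 0.005 ] post top [0.7772 0.2614 0.3   ]
block top [array([0.7519, 0.2893, 0.28  ]), array([0.7527, 0.2488, 0.28  ]), array([0.6974, 0.2463, 0.28  ]), array([0.7005, 0.2865, 0.28  ])]
lens tip [0.6856 0.2695 0.24  ]
reel [ 0.7455 -0.117   0.056 ] jar [0.3869 0.141  0.045 ] blue [ 0.5224 -0.3681  0.08  ]
post top scn/top (array([0.7785, 0.263 , 0.3014]), [0.0019217885336151757, 0.0019217885336152598])
```

```bash
cat >> h.py <<'E'
from scipy.spatial.transform import Rotation as Ro
np.set_printoptions(precision=4,suppress=True)
def frame(z,y):
    z=np.array(z,float);z/=np.linalg.norm(z);y=np.array(y,float);y-=z*(y@z);y/=np.linalg.norm(y);return np.c_[np.cross(y,z),y,z]
def go(p,R,step=.045,deg=8.2):
    s=r.sense();R0=np.array(s["ee_rot"]);d=R0.T@(np.array(p)-s["tcp_pos"]);w=np.degrees(Ro.from_matrix(R0.T@R).as_rotvec())/6
    n=int(np.ceil(np.linalg.norm(d)/step));m=int(np.ceil(np.linalg.norm(w)*6/deg))
    print("t",round(s["time_s"],2),"shift total",d,"n",n,"each",d/max(n,1),"| turn total",w,"m",m,"each",w/max(m,1))
E
python3 -c "
from h import *
a=np.radians(42); go([.55,.14,.35],frame([0,np.sin(a),-np.cos(a)],[-1,0,0]))"
```

```text
t 0.1 shift total [-0.5611  0.5402 -0.1274] n 18 each [-0.0312  0.03   -0.0071] | turn total [ -4.0765  -6.1556 -10.6702] m 10 each [-0.4076 -0.6156 -1.067 ]
```

```bash
python3 -m handwheel '[[[0,0,0,-0.02,0.02,-0.02,0.02],[0,0,0,-0.031,0.03,-0.02,0.02],[0,0,0,-0.031,0.03,-0.02,0.02],[0,0,0,-0.031,0.03,-0.02,0.02],[0,0,0,-0.031,0.03,-0.02,0.02],[0,0,0,-0.031,0.03,-0.02,0.02],[0,0,0,-0.031,0.03,-0.007,0.02],[0,0,0,-0.031,0.03,0,0.02],[0,0,0,-0.031,0.03,0,0.02],[0,0,0,-0.031,0.03,0,0.02],[0,0,0,-0.031,0.03,0,0.02],[0,0,0,-0.031,0.03,0,0.02]]]' && python3 -m handwheel '[[[0,0,0,-0.031,0.03,0,0.02],[0,0,0,-0.031,0.03,0,0.02],[0,0,0,-0.031,0.03,0,0.02],[0,0,0,-0.031,0.03,0,0.02],[0,0,0,-0.031,0.03,0,0.02],[0,0,0,-0.031,0.03,0,0.02],[0,0,0,-0.025,0.02,0,0.02],[-0.4,-0.6,-1.05,0,0,0,0.02],[-0.4,-0.6,-1.05,0,0,0,0.02],[-0.4,-0.6,-1.05,0,0,0,0.02],[-0.4,-0.6,-1.05,0,0,0,0.02],[-0.4,-0.6,-1.05,0,0,0,0.02]]]' && python3 -m handwheel '[[[-0.4,-0.6,-1.05,0,0,0,0.02],[-0.4,-0.6,-1.05,0,0,0,0.02],[-0.4,-0.6,-1.05,0,0,0,0.02],[-0.4,-0.6,-1.05,0,0,0,0.02],[-0.4,-0.6,-1.05,0,0,0,0.02],[0,0,0,0,0,0,0.02],[0,0,0,0,0,0,0.02]]]'
python3 - <<'E'
from h import *
s=r.sense();im=cams.capture("wrist");np.savez("w1.npz",p=s["tcp_pos"],R=s["ee_rot"]);cv2.imwrite("pics/w1.png",im[:,:,::-1])
print(s["time_s"],s["tcp_pos"],s["ee_rot"],s["joints"])
E
```

```text
time_s: 1.3
tcp_pos: [0.4395, -0.1114, 0.3494]
ee_rot: [[-0.921, -0.389, -0.0], [-0.389, 0.921, 0.0], [0.0, 0.0, -1.0]]
wrist_force: [0.5, -0.4, 0.5]
gripper_width: 0.233
gripper_force: 0.0
time_s: 2.5
tcp_pos: [0.5557, 0.1532, 0.3494]
ee_rot: [[-0.553, -0.826, 0.109], [-0.756, 0.553, 0.35], [-0.35, 0.111, -0.93]]
wrist_force: [0.3, -0.8, -0.8]
gripper_width: 0.226
gripper_force: 0.0
time_s: 3.2
tcp_pos: [0.5564, 0.1525, 0.3488]
ee_rot: [[-0.023, -1.0, 0.006], [-0.755, 0.021, 0.655], [-0.655, 0.011, -0.756]]
wrist_force: [0.1, 0.1, -0.2]
gripper_width: 0.233
gripper_force: 0.0
3.2 [0.5564 0.1525 0.3488] [[-0.0227 -0.9997  0.0057]
 [-0.7555  0.0208  0.6548]
 [-0.6548  0.0105 -0.7557]] [  7.5678  13.1867   9.6873 -40.8921 -82.077   -4.7349]
```

View pics/w1.png

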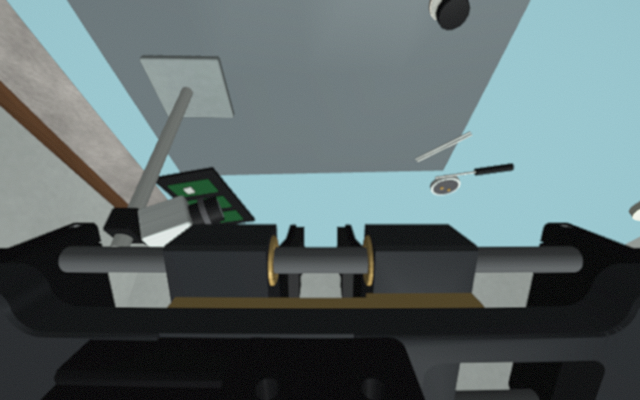

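```bash
python3 -m handwheel '[[[0,-1.25,0,-0.02,0,-0.02,0.02],[0,-1.25,0,-0.01,0,-0.01,0.02],[0,0,0,0,0,0,0.02],[0,0,0,0,0,0,0.02]]]'
python3 - <<'E'
from h import *
s=r.sense();im=cams.capture("wrist");np.savez("w2.npz",p=s["tcp_pos"],R=s["ee_rot"]);cv2.imwrite("pics/w2.png",im[:,:,::-1])
print(proj("wrist",[.72,.265,.26],s))
cv2.imwrite("pics/w2c.png",cv2.resize(im[130:280,90:290,::-1],(800,600),interpolation=cv2.INTER_CUBIC))
E
```

```text
time_s: 3.65
tcp_pos: [0.5564, 0.154, 0.3917]
ee_rot: [[-0.018, -1.0, 0.011], [-0.561, 0.019, 0.827], [-0.827, 0.009, -0.561]]
wrist_force: [0.0, 0.2, 0.9]
gripper_width: 0.229
gripper_force: 0.0
[182.2055 149.9292]
```

View pics/w2c.png

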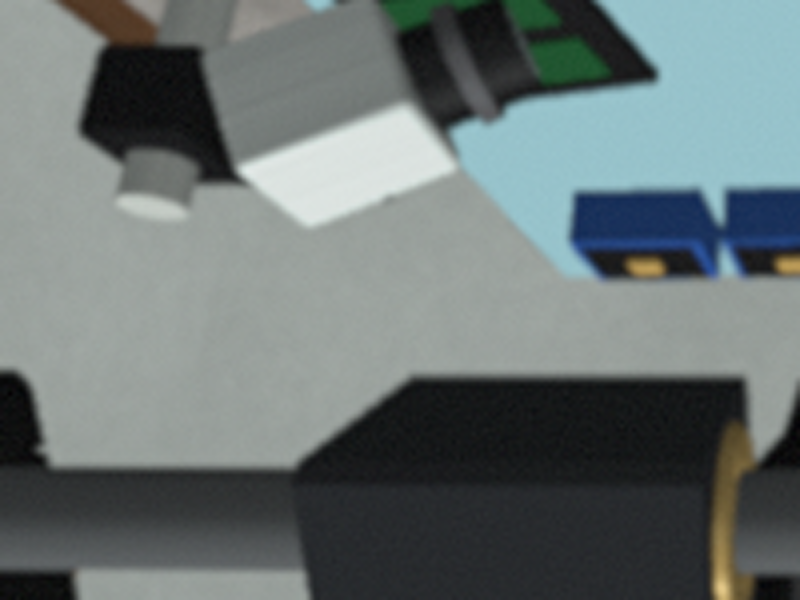

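```bash
cat > pnp.py <<'E'
from h import *
d=np.load("w2.npz");s={"tcp_pos":d["p"],"ee_rot":d["R"]}
px=np.array([(238,170),(408,102),(457,163),(310,228),(205,65),(385,0)],float)/4+[90,130]
# block frame: x back(+), y, z ; centre origin. camera at -y side
ob=np.array([(25,-21,21),(-25,-21,21),(-25,21,21),(25,21,21),(25,-21,-21),(-25,-21,-21)])*1e-3
c,k,k1=K("wrist");R,o=pose("wrist",s)
n=5
ok,rv,tv=cv2.solvePnP(ob[:n],px[:n],k,np.array([k1,0,0,0.]),flags=cv2.SOLVEPNP_SQPNP)
rv,tv=cv2.solvePnPRefineLM(ob[:n],px[:n],k,np.array([k1,0,0,0.]),rv,tv)
q=cv2.projectPoints(ob,rv,tv,k,np.array([k1,0,0,0.]))[0][:,0]
H=R@cv2.Rodrigues(rv)[0];ctr=R@tv.ravel()+o
if __name__=="__main__":
    print("res",q-px);print(H,"centre",ctr);a=H[:,0];print("tilt",np.degrees(np.arcsin(a[2])),"yaw",np.degrees(np.arctan2(a[1],a[0])),"roll",np.degrees(np.arcsin(H[2,1])))
    im=cv2.imread("pics/w2.png")[80:200,110:270];im=cv2.resize(im,(800,600),interpolation=cv2.INTER_CUBIC)
    for L in range(25,71,5):
        u=(proj("wrist",ctr-a*L*1e-3,s)-[110,80])*5+2
        cv2.circle(im,tuple(int(v) for v in u),3,(0,0,255) if L%10 else (0,255,255),-1)
    cv2.imwrite("pics/w2d.png",im)
E
python3 pnp.py
```

```text
res [[ 0.8729  0.2118]
 [-0.6647 -0.1789]
 [-0.1566  0.5875]
 [ 0.2735  0.2449]
 [-0.3457 -0.8042]
 [-5.7611 -0.5914]]
[[ 0.8834  0.0414 -0.4667]
 [-0.0505  0.9987 -0.007 ]
 [ 0.4658  0.0298  0.8844]] centre [0.7455 0.2936 0.2562]
tilt 27.76151412746408 yaw -3.2745083710754135 roll 1.7075618396091132
```

View pics/w2d.png

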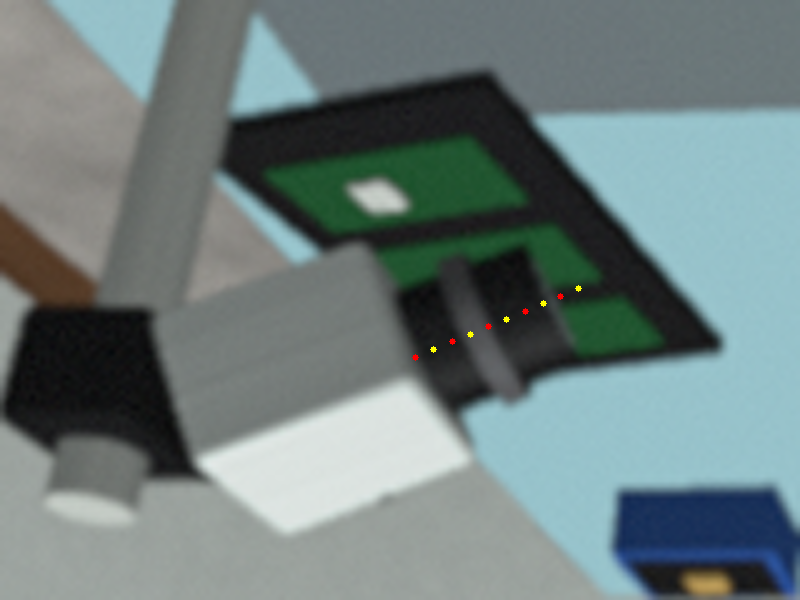

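```bash
cat > fit.py <<'E'
from pnp import *
from scipy.optimize import least_squares
def D(x,y):return (150+(x-400)/3.571,75+(y-300)/3.571)
obs=[("wrist",ob[i],px[i]) for i in range(5)]+[("wrist",(-.06,0,0),(110+552/5,80+305/5))]
obs+=[("top",p,D(*u)) for p,u in zip([(.025,.021,.021),(.025,-.021,.021),(-.025,-.021,.021),(-.025,.021,.021)],[(518,410),(580,408),(578,490),(516,486)])]
def HR(t,y):
    t,y=np.radians([t,y]); return Ro.from_euler("ZY",[y,-t]).as_matrix()
def f(v):
    A=HR(v[3],v[4]);e=[]
    for n,p,u in obs: e+=list(proj(n,v[:3]+A@p,s)-u)
    return np.r_[e,(v[2]-.27)/.001,(v[4]+1.4)/1.5]
v=least_squares(f,[.73,.265,.27,27,-1.4]).x
Hh=HR(v[3],v[4]);lens=v[:3]-.06*Hh[:,0];foc=v[:3]-.18*Hh[:,0]
if __name__=="__main__":
    print(v);print(f(v).round(1));print("lens",lens,"focus",foc)
E
python3 fit.py
```

```text
[ 0.7298  0.2679  0.2694 25.6148 -1.6905]
[-2.1  1.4  0.2  0.2  2.3  1.4 -0.3  1.6 -3.1 -3.1  1.9 -2.  -2.5  0.1
 -1.5  1.  -0.4  0.3 -1.2  1.1 -0.6 -0.2]
lens [0.6757 0.2695 0.2434] focus [0.5675 0.2727 0.1915]
```

```bash
python3 -c "
from h import *
go([.543,-.25,.23],frame([0,0,-1],[-.972,.233,0]))"
```

```text
t 3.7 shift total [ 0.3612  0.0048 -0.2441] n 10 each [ 0.0361  0.0005 -0.0244] | turn total [1.0857 9.2626 1.8748] m 7 each [0.1551 1.3232 0.2678]
```

```bash
python3 -m handwheel '[[[0,0,0,0.02,0,-0.02,0.06],[0,0,0,0.037,0,-0.025,0.06],[0,0,0,0.038,0,-0.025,0.06],[0,0,0,0.038,0,-0.025,0.06],[0,0,0,0.038,0,-0.025,0.06],[0,0,0,0.038,0,-0.025,0.06],[0,0,0,0.038,0,-0.025,0.06],[0,0,0,0.038,0,-0.025,0.06],[0,0,0,0.038,0.005,-0.025,0.06],[0,0,0,0.038,0,-0.024,0.06],[0.15,1.3,0.27,0,0,0,0.06],[0.15,1.3,0.27,0,0,0,0.06]]]' && python3 -m handwheel '[[[0.15,1.3,0.27,0,0,0,0.06],[0.15,1.3,0.27,0,0,0,0.06],[0.15,1.3,0.27,0,0,0,0.06],[0.15,1.3,0.27,0,0,0,0.06],[0.15,1.3,0.27,0,0,0,0.06],[0,0.15,0,0,0,0,0.06],[0,0,0,0,0,0,0.06],[0,0,0,0,0,0,0.06]]]'
python3 - <<'E'
from h import *
s=r.sense();im=cams.capture("wrist");np.savez("w3.npz",p=s["tcp_pos"],R=s["ee_rot"]);cv2.imwrite("pics/w3.png",im[:,:,::-1])
print(s["tcp_pos"],s["ee_rot"]);
for P in([.545,-.255,.114],[.561,-.189,.114]):print(proj("wrist",P,s))
E
```

```text
time_s: 4.9
tcp_pos: [0.5435, -0.2517, 0.222]
ee_rot: [[-0.089, -0.996, 0.022], [-0.759, 0.082, 0.645], [-0.645, 0.041, -0.763]]
wrist_force: [1.2, 1.2, 1.7]
gripper_width: 0.69
gripper_force: 0.0
time_s: 5.7
tcp_pos: [0.5439, -0.2495, 0.2294]
ee_rot: [[-0.233, -0.973, -0.004], [-0.973, 0.233, 0.005], [-0.004, 0.005, -1.0]]
wrist_force: [0.0, -0.4, 1.2]
gripper_width: 0.69
gripper_force: 0.0
[ 0.5439 -0.2495  0.2294] [[-0.2326 -0.9726 -0.0042]
 [-0.9726  0.2326  0.0053]
 [-0.0041  0.0053 -1.    ]]
[317.3206 190.8599]
[317.3413 251.8704]
```

View pics/w3.png

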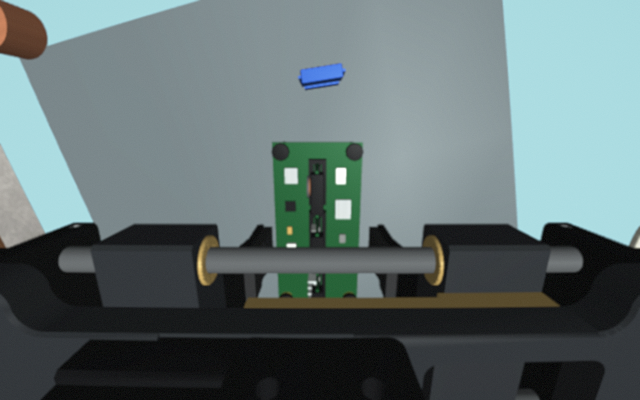

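Run:
```python
from h import *
d=np.load("w3.npz");s={"tcp_pos":d["p"],"ee_rot":d["R"]}
im=cv2.imread("pics/w3.png")
print(im[160:224:2,300:336:2].max(2))
for z,u in((.114,(317.5,192)),): print(onz("wrist",u,z,s))
for u in((274,180),(361,180)): print(onz("wrist",u,.034,s))
```

```text
[[113 114 116 115  88  47  47  48  48  47  49  48  50  94 122 123 123 122]
 [115 114 116 113  90  51  54  53  53  53  57  54  58  95 122 121 123 121]
 [113 114 115 115  90  52  58  59  41  43  55  60  57  93 122 121 121 122]
 [111 114 114 112  89  51  54  67  38  40  66  63  54  93 119 121 122 121]
 [114 113 114 114  89  49  56  69  43  46  69  61  54  94 119 119 119 121]
 [111 113 113 114  89  51  54  66  69  60  64  58  54  92 121 119 119 130]
 [110 114 114 113  85  42  28  49 100  77  31  34  50  92 118 118 120 129]
 [110 111 111 111  84  35  28  34  59  50  29  34  49  92 118 118 116 129]
 [109 112 113 102  63  43  46  50  51  53  54  50  48  92 119 118 117 129]
 [111 111 111 101  80  63  46  49  52  56  57  54  45  91 118 117 115 127]
 [109 111 111 103 106  87  48  48  51  54  57  51  47  92 117 117 114 127]
 [109 110 111 105 123 100  45  51  51  54  53  48  48  90 116 116 115 126]
 [109 110 109 108 133 108  45  49  51  54  54  49  46  90 115 114 116 117]
 [108 109 110 109 138 111  43  46  50  53  53  52  47  88 115 113 114 115]
 [108 109 108 109 137 111  45  48  50  53  53  49 
[... 678 characters left out ...]
 109 111 110 111 127]
 [104 106 105 107 106  71  41  45  44  44  46  51  97 108 109 110 109 125]
 [105 106 105 106  92  40  42  43  43  46  45  42  48  89 110 110 109 124]
 [104 105 105 108  91  33  40  43  45  42  46  42  32  85 108 109 108 123]
 [103 106 103 107  91  41  39  41  50  49  44  40  44  87 109 109 106 129]
 [104 107 104 104  90  46  41  49  91  75  45  47  43  88 107 106 105 135]
 [103 105 104 104  90  43  45  63  61  54  59  55  44  86 108 107 105 125]
 [104 102 104 106  90  44  46  65  38  40  63  55  45  85 107 107 105 108]
 [104 104 104 106  88  43  48  66  40  42  63  52  47  87 108 106 107 106]]
[ 0.5451 -0.2538  0.114 ]
[ 0.6012 -0.2646  0.034 ]
[ 0.4908 -0.238   0.034 ]
```

```bash
python3 -m handwheel '[[[0,0,0,0.001,-0.003,0.02,0.06],[0,0,0,0,0,0.03,0.06],[0,0,0,0,0,0.03,0.06],[0,0,0,0,0,0.03,0.06],[0,0,0,0,0,0.02,0.06],[0,0,0,0,0,0.01,0.06],[0,0,0,0,0,0,0.06],[0,0,0,0,0,0,0.0],[0,0,0,0,0,0,0.0],[0,0,0,0,0,0,0.0],[0,0,0,0,0,0,0.0],[0,0,0,0,0,0,0.0]]]' && python3 -m handwheel '[[[0,0,0,0,0,0,0],[0,0,0,0,0,0,0],[0,0,0,0,0,-0.01,0],[0,0,0,0,0,-0.015,0],[0,0,0,0,0,-0.015,0],[0,0,0,0,0,0,0]]]'
```

```text
time_s: 6.95
tcp_pos: [0.5454, -0.2508, 0.0896]
ee_rot: [[-0.233, -0.972, -0.004], [-0.972, 0.233, 0.004], [-0.003, 0.005, -1.0]]
wrist_force: [0.2, 0.1, 0.1]
gripper_width: 0.321
gripper_force: 0.0
time_s: 7.55
tcp_pos: [0.5469, -0.2516, 0.1319]
ee_rot: [[-0.233, -0.973, -0.0], [-0.973, 0.233, 0.003], [-0.003, 0.001, -1.0]]
wrist_force: [-0.3, -0.4, 0.0]
gripper_width: 0.158
gripper_force: 30.0
```

```bash
python3 -m handwheel '[[[0,0,0,0,0,-0.025,0],[0,0,0,0,0,-0.04,0],[0,0,0,0,0,-0.04,0],[0,0,0,0,0,-0.04,0],[0,0,0,0,0,-0.03,0],[0,0,0,0,0,0,0],[0,0,0,0,0,0,0]]]'
python3 - <<'E'
from h import *
from fit import HR,v
H=HR(26.5,-1.6);foc=v[:3]-.18*H[:,0]
R=np.c_[-H[:,1],-H[:,0],-H[:,2]]; T=foc-R@[0,-.012,.0196]
np.savez("fin.npz",R=R,T=T,foc=foc);print(foc,T)
go(T-H[:,0]*.08,R)
E
```

```text
time_s: 8.25
tcp_pos: [0.546, -0.2515, 0.3038]
ee_rot: [[-0.234, -0.972, -0.005], [-0.972, 0.234, 0.005], [-0.004, 0.006, -1.0]]
wrist_force: [0.4, 0.7, -1.8]
gripper_width: 0.157
gripper_force: 30.0
[0.5685 0.2726 0.1893] [0.549  0.2732 0.2015]
t 8.25 shift total [-0.4956  0.1888  0.1412] n 13 each [-0.0381  0.0145  0.0109] | turn total [ 4.4557 -0.4141 -1.9599] m 4 each [ 1.1139 -0.1035 -0.49  ]
```

```bash
python3 -m handwheel '[[[0,0,0,-0.02,0.01,0,0],[0,0,0,-0.037,0.014,0,0],[0,0,0,-0.037,0.014,0,0],[0,0,0,-0.037,0.014,0,0],[0,0,0,-0.037,0.014,0,0],[0,0,0,-0.037,0.014,0,0],[0,0,0,-0.037,0.014,0.01,0],[0,0,0,-0.037,0.014,0.01,0],[0,0,0,-0.037,0.014,0.02,0],[0,0,0,-0.037,0.014,0.02,0],[0,0,0,-0.037,0.014,0.02,0],[0,0,0,-0.037,0.014,0.02,0]]]' && python3 -m handwheel '[[[0,0,0,-0.037,0.014,0.02,0],[0,0,0,-0.032,0.01,0.02,0],[0.6,0,-0.25,0,0,0,0],[1.1,-0.1,-0.5,0,0,0,0],[1.1,-0.1,-0.5,0,0,0,0],[1.1,-0.1,-0.5,0,0,0,0],[0.55,-0.1,-0.2,0,0,0,0],[0,0,0,0,0,0,0],[0,0,0,0,0,0,0]]]'
python3 - <<'E'
from h import *
f=np.load("fin.npz");R,T=f["R"],f["T"]
s=r.sense();im=cams.capture("wrist");np.savez("w4.npz",p=s["tcp_pos"],R=s["ee_rot"]);cv2.imwrite("pics/w4.png",im[:,:,::-1])
go(T,R); print(s["tcp_pos"],s["joints"])
from fit import lens,Hh
print(proj("wrist",lens,s),proj("wrist",lens+.06*Hh[:,0],s))
cv2.imwrite("pics/s4.png",cams.capture("scene")[:,:,::-1]);cv2.imwrite("pics/t4.png",cams.capture("top")[:,:,::-1])
E
```

```text
time_s: 9.45
tcp_pos: [0.4842, 0.2029, 0.2037]
ee_rot: [[-0.233, -0.972, -0.009], [-0.972, 0.233, 0.002], [-0.0, 0.009, -1.0]]
wrist_force: [0.3, -0.0, -1.5]
gripper_width: 0.161
gripper_force: 30.0
time_s: 10.35
tcp_pos: [0.4807, 0.272, 0.1668]
ee_rot: [[-0.045, -0.906, 0.422], [-0.999, 0.039, -0.022], [0.004, -0.422, -0.906]]
wrist_force: [-0.1, 0.5, -0.3]
gripper_width: 0.158
gripper_force: 30.0
t 10.4 shift total [-0.0031 -0.0754 -0.0022] n 2 each [-0.0016 -0.0377 -0.0011] | turn total [ 0.2401 -0.0876 -0.1393] m 1 each [ 0.2401 -0.0876 -0.1393]
[0.4807 0.272  0.1668] [ 52.897    9.5221 -44.2861  45.4674 -29.402  -94.2946]
[ 18.7578 240.6266] [-61.5675 241.2855]
```

View pics/w4.png

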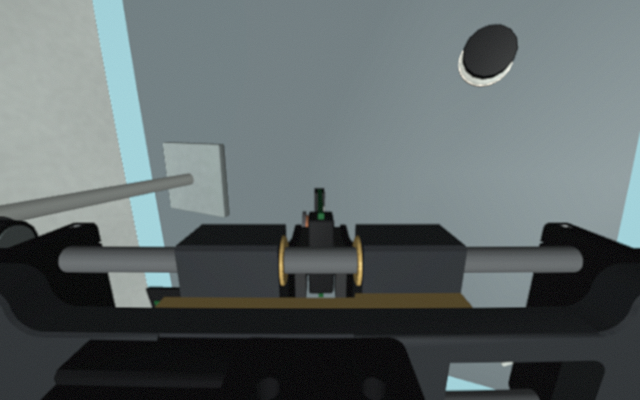

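```bash
python3 -m handwheel '[[[0.12,-0.05,-0.07,-0.001,-0.015,-0.001,0],[0.12,-0.04,-0.07,-0.001,-0.02,-0.001,0],[0,0,0,-0.001,-0.02,0,0],[0,0,0,0,-0.015,0,0],[0,0,0,0,-0.005,0,0],[0,0,0,0,0,0,0],[0,0,0,0,0,0,0]]]'
python3 - <<'E'
from h import *
f=np.load("fin.npz");R,T=f["R"],f["T"]
s=r.sense();go(T,R); print(s["joints"],s["wrist_force"])
a=cams.capture("scene")[:,:,::-1];b=cams.capture("top")[:,:,::-1];s=r.sense();w=cams.capture("wrist")[:,:,::-1]
np.savez("w5.npz",p=s["tcp_pos"],R=s["ee_rot"])
for n,i in zip("stw",(a,b,w)):cv2.imwrite(f"pics/{n}5.png",i)
g=lambda im,x,y,w,h:cv2.resize(np.ascontiguousarray(im[y:y+h,x:x+w]),(400,300),interpolation=cv2.INTER_CUBIC)
print(proj("scene",f["foc"]),proj("top",f["foc"]))
cv2.imwrite("pics/c5.png",np.vstack([np.hstack([g(a,390,160,120,90),g(b,150,75,120,90)]),np.hstack([g(w,0,130,160,120),g(w,260,150,120,90)])]))
E
```

```text
time_s: 11.2
tcp_pos: [0.5475, 0.2736, 0.2022]
ee_rot: [[-0.026, -0.894, 0.447], [-1.0, 0.023, -0.013], [0.001, -0.447, -0.895]]
wrist_force: [-0.1, -0.2, -1.1]
gripper_width: 0.157
gripper_force: 30.0
t 11.2 shift total [ 0.0003 -0.0011  0.0013] n 1 each [ 0.0003 -0.0011  0.0013] | turn total [-0.008  -0.0006  0.0162] m 1 each [-0.008  -0.0006  0.0162]
[ 48.2605  11.8855 -34.9839  40.4128 -31.8105 -82.4829] [-0.1371 -0.1864 -1.1289]
[450.233  195.9829] [195.6959 192.4736]
```

View pics/c5.png

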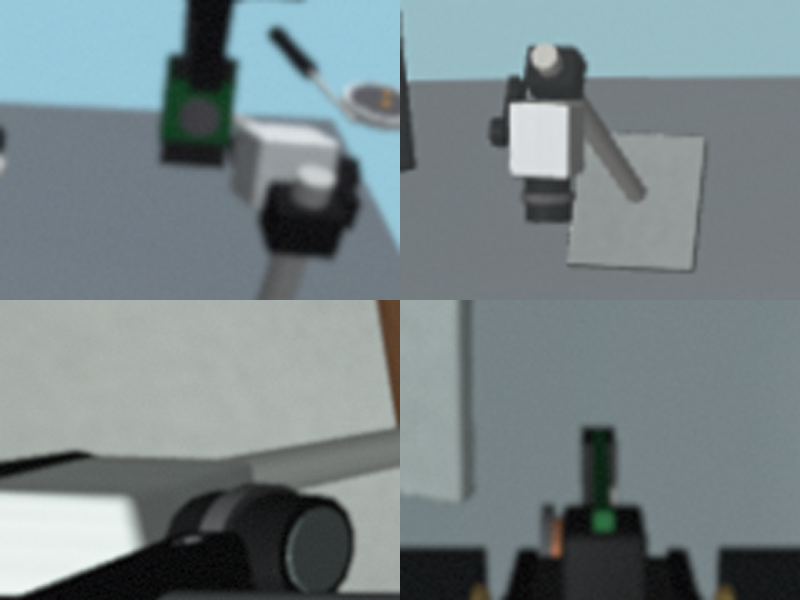

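Run:
```python
from h import *
from fit import lens,Hh,v
f=np.load("fin.npz");L=lambda n:(lambda d:{"tcp_pos":d["p"],"ee_rot":d["R"]})(np.load(n))
s5,s2=L("w5.npz"),L("w2.npz")
print("lens fit",lens,"proj w5",proj("wrist",lens,s5))
p,e=tri(ray("wrist",(128,229),s5),ray("wrist",(220.4,141),s2));print("lens tri",p,e)
R=s5["ee_rot"];face=s5["tcp_pos"]+R@[0,-.012,.0196];print("face",face,"err vs foc",face-f["foc"], "lens tri in module frame", np.c_[-R[:,1],-R[:,0],-R[:,2]].T@(p-face))
```

```text
lens fit [0.6754 0.2697 0.2437] proj w5 [130.3714 227.9017]
lens tri [0.6778 0.2709 0.2449] [0.0007446029248657933, 0.0007446029248658702]
face [0.5666 0.2731 0.19  ] err vs foc [-0.0019  0.0004  0.0007] lens tri in module frame [ 0.124   0.0007 -0.0006]
```

```bash
python3 -m handwheel '[[[0,0,0,0,-0.003,0,0],[0,0,0,0,0,0,0],[0,0,0,0,0,0,0],[0,0,0,0,0,0,0],[0,0,0,0,0,0,0],[0,0,0,0,0,0,0]]]' && python3 -c "
from h import *
s=r.sense();print(s['joint_velocities'],s['gripper_force']);print(r.finish_job())"
```

```text
time_s: 11.95
tcp_pos: [0.5503, 0.2738, 0.204]
ee_rot: [[-0.026, -0.894, 0.447], [-1.0, 0.023, -0.012], [0.0, -0.447, -0.894]]
wrist_force: [0.7, -0.8, -0.0]
gripper_width: 0.16
gripper_force: 30.0
[-0.0442  0.1183 -0.0316  0.0052  0.0529 -0.0194] 29.999369848519564
the job is handed in; nothing more can be done
None
```

I drew out the coil module and handed the job in at about 12 s, with the gripper holding it steady about 121 mm in front of the lens by my measurement (within about 5 mm of the target point), coil side facing the lens and handle up; no verdict was returned.

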